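# Put the maamoul mould in the keeper rack and set the slide

## Task

Open only the box whose chrome lid has the T-bar handle, take out the wooden mould and lay it flat, carved face up, across the bay of the rack close beside the end stop, lengthwise along the stop. Then lift the rack's keeper by its knob, move it towards the mould and drop it fully into the notch nearest the end stop that still leaves the mould room. Leave the other two lids shut and the bowl, ramekins and tong where they are; the opened lid may stay open.

Things in the scene. Friction and masses are not known exactly. Their poses are not given: they have to be found in the camera images.
- tray: brass-toned flat tray, 190 x 360 mm, 6 mm thick with a 12 mm rim, fixed; origin at the centre of its underside; carries three identical walnut boxes side by side along its y axis (112 mm apart). Which box is where varies.
- box_bar: the box whose chrome lid has the T-BAR handle; outside 146 (x) x 104 (y) x 50 mm (z), walls 4 mm, inside 46 mm deep, fixed; origin at the centre of its underside, its x axis points away from the robot to the hinge side. Holds the mould. The other two boxes have the same size and are empty.
- lid_bar (a joint): hinge of the T-bar lid, rad: 0 shut, grows as it opens up and away from the robot, stops at 1.9. Lid 146 x 104 x 6 mm, 0.12 kg; stiff hinge, it stays at any angle, about 2 N at the handle. Its handle swings over to the far side, so back off upwards over the raised edge.
- lid_bar_handle (a point): centre of the T-bar: a 14 mm thick round bar, 44 mm long along the box's y axis, its centre 24 mm above the lid's top, 110 mm from the hinge line along the lid (near the robot-side edge), on a 10 mm stem. Moves with the lid; z axis is normal to the lid.
- lid_bar_hinge (a point): point on the hinge line of the T-bar lid (middle of the box's far rim, at the lid's underside); the hinge axis is the box's y axis.
- lid_ball (a joint): hinge of the lid with the BALL knob (30 mm ball), rad, 0 shut. Must stay shut.
- lid_ball_handle (a point): centre of the ball knob's top part, 24 mm above that lid.
- lid_disc (a joint): hinge of the lid with the flat DISC knob (42 mm wide, 7 mm thick, lying flat), rad, 0 shut. Must stay shut.
- lid_disc_handle (a point): centre of the disc knob, 24 mm above that lid.
- mould: wooden maamoul mould, 0.14 kg nominal, 125 mm long along its x axis: a round head 70 mm across and 30 mm high (carved face up) at its +x end, and a straight handle 22 mm wide (y), 24 mm high, running to its -x end. Origin: middle of its length and width, at its underside. Starts flat in the T-bar box, handle towards the robot; hidden by the lid at first.
- mould_grip (a point): point on the mould's handle, 20 mm from the origin towards the handle end, 12 mm above the underside: a good place to pinch across the 22 mm width.
- mould_head (a point): centre of the mould's round head at its underside.
- rack: wooden rack board 210 (x) x 250 (y) x 8 mm, fixed; origin at the centre of its underside. The bay is the part of the board from x = -90 to +66 mm between the keeper's fence and the end stop at the +y end; its floor is 8 mm above the underside.
- stop_face (a point): middle of the foot of the end stop's inner face (rack x = -12, y = +100 mm, on the bay floor); axes as the rack's. The stop is a fixed wooden wall along rack x from -90 to +66 mm, 14 mm thick, 30 mm above the bay floor
- slide (a joint): travel of the keeper along the rack's +y axis (towards the end stop), m. The gap between the keeper's fence and the end stop is 0.188 minus this value. In the long parking notch it reads 0 to 0.040 (start); the narrow notches lie at 0.072 (gap 116 mm), 0.104 (gap 84 mm) and 0.136 (gap 52 mm). Slides with about 1 N of friction.
- keeper (a joint): how far the keeper is lifted straight up, m: 0 = fully down in a notch, 0.014 = resting on the teeth, at most 0.050. To pass the teeth it must be lifted over 0.015. It drops by its own weight (0.22 kg). Its 10 mm round tongue has 1.5 mm of play each side in a narrow notch and a rounded underside.
- knob (a point): point on the axis of the keeper's upright chrome cylinder knob (28 mm diameter, 34 mm tall), 12 mm below its top; above the rail at rack x = 83 mm, 74 mm above the rack's underside when down. Moves with the keeper
- fence (a point): top middle of the keeper's fence: a wooden bar across the bay, 136 mm long (rack x = -70 to +66 mm), 12 mm thick (y), 24 mm high, underside 5 mm above the bay floor when down; its middle plane lies straight below the knob. Moves with the keeper
- right_notch (a point): floor of the middle narrow notch (slide 0.104, rack x = 83, y = +10 mm): the notch nearest the end stop leaving room for the mould's 70 mm head. The aluminium toothed rail runs along the rack's far side, x = 74 to 92 mm, notch floors 20 mm, tooth tops 34 mm above the rack's underside. From the -y end: a 53 mm long parking notch, then narrow notches (13 mm wide) at y = -22, +10, +42 mm
- candy_bowl: clear glass candy bowl with chrome lid, 112 mm across, 101 mm high, loose; origin under its centre. Bystander.
- ramekin1: white ceramic ramekin, 80 mm across, 45 mm high, loose; origin under its centre. Bystander.
- ramekin2: as ramekin1.
- tong: silicone tong lying flat, about 205 mm long, 60 mm wide, 10 mm high, loose; origin at its middle. Bystander.

How it is judged:
By the outcome, as a careful person would: the job done as asked, in the order asked, and still so for the second after the job is handed in, with the robot touching nothing.
It also fails if it takes over 66 s, if anything falls off the work surface, if the arm or the gripper's body presses on something with over 40 N, if the wrist force passes 120 N, or if a joint passes its speed limit or range.

## Robot

A 6-joint arm with a two-finger parallel gripper is mounted at the origin on the work surface. World frame = base frame: x ahead of the robot, y to its left, z up, the work surface at z = 0. Lengths are in m, angles in degrees, forces in N, time in s.
With the tool pointing down it reaches from about 0.4 to 0.825 m from the base axis. Payload 7 kg.
Tool frame: the origin (TCP) lies between the finger pads; the fingertips stand 25 mm ahead of it and the grasp point (between the pads) lies 6 mm ahead of it; z points along the fingers, y is the line along which they close (so a half turn about z gives the same grasp; the last joint's range is limited). The gripper opens to 88 mm and grips with 3 to 60 N. Pads are 19 mm wide; open, the fingers measure 130 mm over their backs; the gripper's body (78 mm by 193 mm) begins 47 mm behind the grasp point.
Start: joints at [-52.878, 20.546, 0.682, 0, -70.136, -16.507], TCP at [0.238, -0.632, 0.252] pointing down, gripper open.
Joint ranges: [-176.03, 176.03], [-82.01, 121.73], [-58.28, 71.71], [-173.87, 95.51], [-174.79, -0.11], [-173.66, 173.66]. Speed limits (degrees/s): [136.94, 136.94, 172.46, 180, 180, 180].

## Interface

Orientations are given as [roll, pitch, yaw] about the fixed x, y, z axes, in that order (R = Rz(yaw) Ry(pitch) Rx(roll)).
In Python, from plant import ctrl gives the robot as it stands.
- The arm moves only by the shell command python3 drive.py 'ROWS'. ROWS is a JSON list that holds a single list of rows (three levels of brackets), with 1 to 8 rows, each of 5 numbers: dx, dy, dz in units of 5 mm, then a turn about the tool's z in units of 2 degrees, then the finger opening in m; each row is the pose to reach, as a shift and turn from the pose commanded when the command began, along the tool's axes at that moment; what a row does not reach only later rows make up. A row lasts 1/8 s, in which the tool goes at most 0.0625 m and 10.7 degrees, less where a joint would pass 70% of its speed; a pose out of reach is approached as far as the arm can. The fingers move at their own pace and stop on an object; the grip force is fixed at half the most. Time passes only in rows, so rows that do not move let the fingers close. It prints the time, the measured TCP pose, the force, the opening and the grip force at its end. Input that does not fit is refused with a message, and nothing moves.
- ctrl.get_obs(): the state, without advancing time (a new reading comes with each control period).
- ctrl.snapshot(name): name is "scene" or "top"; returns a dict with "frame" (420x560x3 uint8, red, green, blue), "z_map" (420x560 float32, m along the optical axis (not along the pixel's ray), 0 where there is no reading), "fovy" (degrees; the focal length in pixels is half the picture's height over the tangent of half this angle, whatever the lens; pixels are square), "cx", "cy" (the principal point, pixels), "k1" (the pictures are not rectified: a ray, as slopes to the right and down, at radius r is drawn at 1 + k1 r^2 times it, then the intrinsics apply), "R" (3x3) and "t" (3): a world point X has camera coordinates R X + t. Camera axes: x right, y down, z forward; pixel columns grow to the right and rows downward; lengths in m; the calibration is good to about 2 mm. A picture is of the moment at which its call begins.
- ctrl.close_job(): hands the job in; it is judged then, once.
The state is a dict: "clock": time; "joint_pos": joint angles; "qvel": joint speeds; "tau": joint torques, N m; "tool_pos": TCP position; "orientation": TCP orientation; "force": force on the tool from outside, world axes, zero at the start; "moment": the same for the moment, N m; "opening": finger opening in m; "gripper_force": force on a finger pad.
Only numpy, scipy, OpenCV 4.12 (cv2) and the standard library are available. Lean on these libraries where they do the work, as an engineer would, in place of code of your own. Each camera call takes 0.05 s, during which the arm holds its last target. There are 200 camera calls.

## Working session

There is one attempt and no reset: what is moved stays moved. The work goes in short steps, Python scripts to look and compute and a shell command to move; the robot and the scene stay as the last step left them, time stands still between calls to the robot, and variables do not carry over. Pictures are saved under pics/ and viewed, at most 10 in all, crops included, and the job is handed in when it is done.

```bash
ls; mkdir -p pics; cat > h.py <<'E'
import numpy as np,cv2
from plant import ctrl
def snap(n):
    s=ctrl.snapshot(n); s['f']=s['frame'].shape[0]/2/np.tan(np.radians(s['fovy'])/2); s['R']=np.array(s['R']);s['t']=np.array(s['t']);return s
def ray(s,u,v):
    K=np.array([[s['f'],0,s['cx']],[0,s['f'],s['cy']],[0,0,1]])
    p=cv2.undistortPoints(np.array([[[u,v]]],float),K,np.array([s['k1'],0,0,0,0.]))[0,0]
    return np.array([p[0],p[1],1])
def pt(s,u,v):   # by depth
    z=s['z_map'][int(round(v)),int(round(u))]; return s['R'].T@(ray(s,u,v)*z-s['t'])
def plane(s,u,v,h):
    d=s['R'].T@ray(s,u,v); c=-s['R'].T@s['t']; return c+d*(h-c[2])/d[2]
def proj(s,X):
    c=s['R']@np.array(X)+s['t'];x,y=c[:2]/c[2];k=1+s['k1']*(x*x+y*y);return s['f']*x*k+s['cx'],s['f']*y*k+s['cy']
def save(s,n,crop=None,sc=1.4):
    f=s['frame'][...,::-1]
    if crop: f=f[crop[1]:crop[3],crop[0]:crop[2]]
    cv2.imwrite('pics/'+n,cv2.resize(f,None,fx=sc,fy=sc))
E
python3 - <<'E'
from h import *
for n in('scene','top'):
    s=snap(n);save(s,n+'0.png');np.savez(n+'0.npz',**s);print(n,s['fovy'],s['k1'],-s['R'].T@s['t'])
    print(s['R'].round(3).tolist(), (s['z_map']>0).mean())
print(ctrl.get_obs())
E
```

```text
drive.py
pics
plant.py
scene 55.938903968789035 -0.06208993031730117 [0.93784463 0.53834065 0.67052359]
[[-0.857, 0.515, 0.017], [0.359, 0.621, -0.697], [-0.37, -0.591, -0.717]] 0.995969387755102
top 50.715947523722875 0.029139135526139264 [0.44975437 0.02342951 1.22176911]
[[-0.006, -1.0, -0.006], [-0.991, 0.007, -0.136], [0.136, 0.005, -0.991]] 0.9961394557823129
{'clock': 0.1, 'joint_pos': array([-5.28772504e+01,  2.05864279e+01,  6.40413446e-01, -1.64156129e-02,
       -7.01373692e+01, -1.65077027e+01]), 'qvel': array([-0.02182008, -0.07391693,  0.12313885,  0.05356579,  0.01053079,
       -0.03644417]), 'tau': array([-3.96663047e-03, -5.84161198e+01,  2.93751150e+01,  7.01563954e+00,
        1.01471512e-02, -5.32426498e-05]), 'tool_pos': array([ 0.23750054, -0.63141513,  0.25074128]), 'orientation': array([ 1.79915668e+02, -8.89829946e-03, -1.59390535e+02]), 'force': array([-0.8191932 , -0.7190588 ,  0.97198212]), 'moment': array([ 0.03730484,  0.01528702, -0.0114635 ]), 'gripper_force': 0.0, 'opening': 0.08752210744503443}
```
View pics/top0.png

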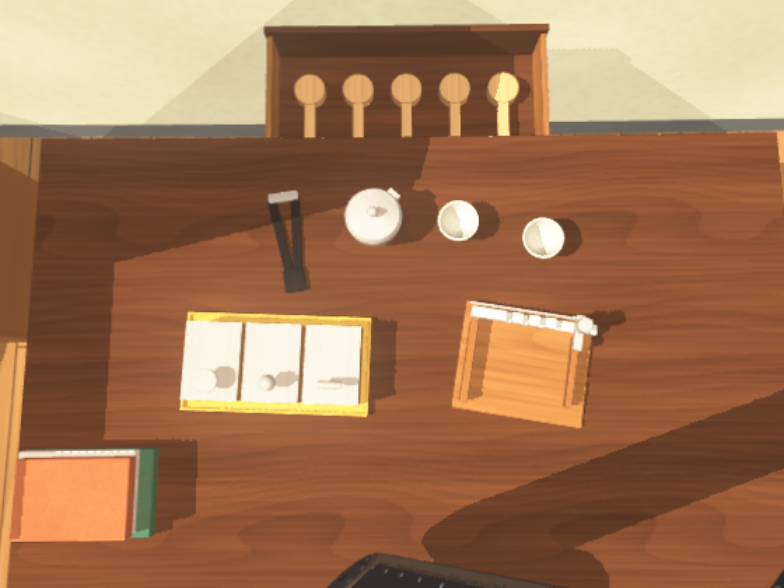

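View pics/scene0.png

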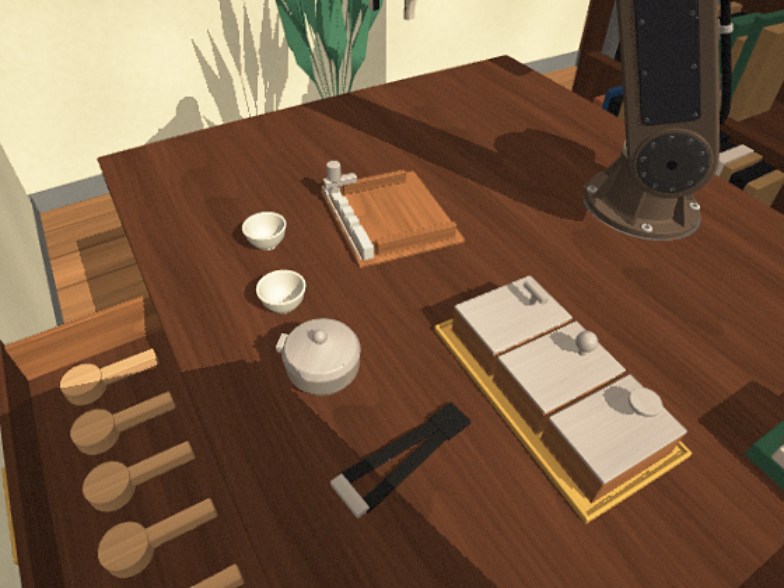

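Top view: the T-bar lid is the right-hand one (bar at about 236,274 in raw pixels), with the ball in the middle and the disc on the left. The rack is on the right, with its keeper and knob at the right (-y) end (knob about 419,233) and the stop at the left. The scene view agrees: T-bar at about (380,208), knob at about (238,122).

```bash
cat >> h.py <<'E'
def load(n): return dict(np.load(n))
def cloud(s):
    h,w=s['z_map'].shape
    u,v=np.meshgrid(np.arange(w),np.arange(h))
    K=np.array([[s['f'],0,s['cx']],[0,s['f'],s['cy']],[0,0,1]])
    p=cv2.undistortPoints(np.stack([u,v],-1).reshape(-1,1,2).astype(float),K,np.array([s['k1'],0,0,0,0.])).reshape(h,w,2)
    P=np.concatenate([p,np.ones((h,w,1))],-1)*s['z_map'][...,None]
    return (P-s['t'])@s['R']
E
python3 - <<'E'
from h import *
for n in('top','scene'):
    s=load(n+'0.npz');C=cloud(s);X,Y,Z=C[...,0],C[...,1],C[...,2]
    hsv=cv2.cvtColor(s['frame'],cv2.COLOR_RGB2HSV)
    print(n)
    def rect(m,h,lab):
        m=cv2.morphologyEx(m.astype(np.uint8),cv2.MORPH_OPEN,np.ones((2,2)))
        c=max(cv2.findContours(m,0,2)[0],key=cv2.contourArea)[:,0]
        w=np.array([plane(s,u,v,h)[:2] for u,v in c])
        r=cv2.minAreaRect((w*1000).astype(np.float32)); print(lab,'rect c,size,ang',np.round(r[0],1),np.round(r[1],1),round(r[2],2))
    tr=(hsv[...,0]>20)&(hsv[...,0]<32)&(hsv[...,1]>150)&(hsv[...,2]>120)&(X>.3)&(X<.7)&(Y>0)&(Y<.55)
    rect(tr,.012,'tray')
    rk=(X>.35)&(X<.7)&(Y<-.05)&(Y>-.4)&(Z>.004)
    rect(rk,.008,'rack')
    lid=(X>.35)&(X<.7)&(Y>0)&(Y<.5)&(Z>.05)
    rect(lid,.062,'lids')
    print('lid z',np.median(Z[lid]),'table z',np.median(Z[(X>.3)&(X<.4)&(abs(Y)<.1)]))
    for lab,m in(('handles',lid&(Z>.078)),('rackhigh',rk&(Z>.062)),('rack>45',rk&(Z>.045))):
        k,L,st,ce=cv2.connectedComponentsWithStats(m.astype(np.uint8))
        for i in range(1,k):
            if st[i,4]>8:
                q=C[L==i]; print(lab,'px',ce[i].round(1),'n',st[i,4],'mean',q.mean(0).round(4),'lo',q.min(0).round(4),'hi',q.max(0).round(4))
E
```

```text
top
tray rect c,size,ang [385.9 106.1] [40.3  5.3] 89.63
rack rect c,size,ang [ 481.4 -224.8] [257.6 216.7] 80.92
lids rect c,size,ang [487.4 366.6] [108.5 147.8] 87.8
lid z 0.06368871696904443 table z 0.00070635312848349
handles px [146.  271.9] n 218 mean [0.4521 0.371  0.0949] lo [0.4317 0.0234 0.0831] hi [0.4719 0.3941 1.2218]
handles px [190.6 272.5] n 115 mean [0.4497 0.2581 0.0987] lo [0.4358 0.2448 0.089 ] hi [0.4633 0.2741 0.108 ]
handles px [235. 274.] n 91 mean [0.4449 0.1475 0.0929] lo [0.4373 0.127  0.0824] hi [0.4526 0.1702 0.0995]
rackhigh px [416.3 231.5] n 113 mean [ 0.5502 -0.3164  0.0833] lo [ 0.5373 -0.3306  0.0623] hi [ 0.5644 -0.3059  0.0924]
rack>45 px [414.4 235.6] n 221 mean [ 0.5408 -0.3153  0.0679] lo [ 0.5071 -0.3306  0.0454] hi [ 0.571  -0.3039  0.0924]
scene
tray rect c,size,ang [585.8 434. ] [2.2 1.7] 46.03
rack rect c,size,ang [ 476.1 -258.8] [349.4 212.7] 80.77
lids rect c,size,ang [485.5 207.8] [221.2 160. ] 87.82
lid z 0.06246986197686815 table z -0.00010766541568217574
handles px [381.8 207.8] n 137 mean [0.4486 0.1495 0.0905] lo [0.4395 0.1241 0.0787] hi [0.4536 0.1706 0.0953]
handles px [418.7 243.3] n 197 mean [0.4551 0.2633 0.0957] lo [0.4396 0.2465 0.079 ] hi [0.465  0.2751 0.1052]
handles px [460.6 287. ] n 383 mean [0.4567 0.3732 0.0892] lo [0.4338 0.3513 0.0821] hi [0.4765 0.3931 0.0926]
rackhigh px [237.9 120.7] n 116 mean [ 0.5542 -0.3134  0.0777] lo [ 0.5385 -0.3327  0.0624] hi [ 0.5659 -0.3037  0.0875]
rack>45 px [240.3 124.1] n 224 mean [ 0.5479 -0.3127  0.0652] lo [ 0.5093 -0.3327  0.045 ] hi [ 0.5732 -0.3032  0.0875]
```

```bash
cat > to.py <<'E'
import sys,json
from h import *
from scipy.spatial.transform import Rotation as Ro
# args: x y z yaw ... TCP targets in world (mm, deg) -> shift and turn in the tool's axes now
o=ctrl.get_obs(); R=Ro.from_euler('xyz',o['orientation'],degrees=True).as_matrix()
a=np.array(sys.argv[1:],float).reshape(-1,4)
print('now',o['tool_pos'].round(4),o['orientation'].round(2),'t',o['clock'])
for r in a:
    d=R.T@(r[:3]/1000-o['tool_pos']); t=-(r[3]-o['orientation'][2]); t=(t+180)%360-180
    print(r,'->',d.round(4),round(t,2),'dist',np.linalg.norm(d).round(3))
E
python3 to.py 500 -200 250 -175 447 148.5 180 -182.1
```

```text
now [ 0.2375 -0.6314  0.2507] [ 1.7992e+02 -1.0000e-02 -1.5939e+02] t 0.1
[ 500. -200.  250. -175.] -> [-0.3976  0.3114  0.0011] 15.61 dist 0.505
[ 447.   148.5  180.  -182.1] -> [-0.4706  0.6562  0.0716] 22.71 dist 0.811
```

Units first: shifts go in units of 5 mm and turns go in units of 2 degrees. So -0.398 m is -79.6, 0.311 m is 62.2, 15 degrees is 7.5.

```bash
python3 drive.py '[[[-79.6,62.2,0,7.5,0.07],[-79.6,62.2,0,7.5,0.07],[-79.6,62.2,0,7.5,0.07],[-79.6,62.2,0,7.5,0.07],[-79.6,62.2,0,7.5,0.07],[-79.6,62.2,0,7.5,0.07],[-79.6,62.2,0,7.5,0.07],[-79.6,62.2,0,7.5,0.07]]]'; python3 to.py 447 148.5 180 -182.1
```

```text
clock: 1.1
tool_pos: [0.4978, -0.2042, 0.2516]
orientation: [180.0, 0.0, -174.4]
force: [1.3, -0.9, 0.1]
opening: 0.0702
gripper_force: 0.0
now [ 0.4978 -0.2042  0.2516] [ 180.      0.   -174.38] t 1.1
[ 447.   148.5  180.  -182.1] -> [0.016  0.356  0.0716] 7.72 dist 0.363
```

```bash
python3 - <<'E'
from h import *
s=load('top0.npz')
save(s,'rack0.png',(315,205,435,310),6)
E
```

```text
(no output)
```

View pics/rack0.png

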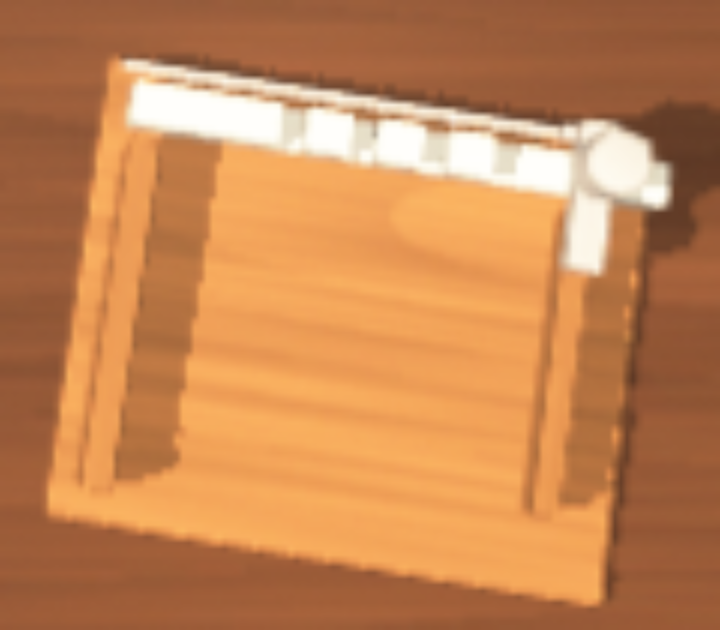

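The crop shows the rack corners at TL (112,62), BL (48,512) and BR (605,604). Notches are at crop x of about 292, 363, 435 and 507, the last being the end of the parking notch, and the knob is at (617,160). The right notch is the second from the stop.

Converted, 0.356 m is 71.2, 0.0716 m is 14.32, 7.7 degrees is 3.85.

```bash
python3 drive.py '[[[3.2,71.2,14.32,3.85,0.07],[3.2,71.2,14.32,3.85,0.07],[3.2,71.2,14.32,3.85,0.07],[3.2,71.2,14.32,3.85,0.07],[3.2,71.2,14.32,3.85,0.07],[3.2,71.2,14.32,3.85,0.07],[3.2,71.2,14.32,3.85,0.07],[3.2,71.2,14.32,3.85,0.07]]]'; python3 to.py 447 148.5 96 -182.1; python3 - <<'E'
from h import *
s=load('top0.npz')
q=lambda x,y,h:plane(s,315+(x+.5)/6-.5,205+(y+.5)/6-.5,h)
TL,BL,BR=q(112,62,.008),q(48,512,.008),q(605,604,.008)
print(TL,BL,BR,np.linalg.norm(TL-BL),np.linalg.norm(BR-BL))
xa=TL-BL;ya=BL-BR;print('yaw x',np.degrees(np.arctan2(xa[1],xa[0])),'yaw y',np.degrees(np.arctan2(-ya[0],ya[1])))
c=(TL+BR)/2;print('centre',c)
for x,y in((292,128),(363,136),(435,147),(507,157)):print(q(x,y,.034))
print('knob top',q(619,161,.086))
print('stop top inner ends',q(152,137,.038),q(112,487,.038))
t=snap('top');C=cloud(t)
sc=load('scene0.npz');m=(cloud(sc));Z=m[...,2]
r=(m[...,0]>.35)&(m[...,0]<.7)&(m[...,1]<-.05)&(m[...,1]>-.4)
# stop top from both clouds in rack frame
for n in('top0.npz','scene0.npz'):
    s=load(n);C=cloud(s)-np.array([c[0],c[1],0]);a=np.radians(-9.2);R=np.array([[np.cos(a),-np.sin(a)],[np.sin(a),np.cos(a)]])
    L=C[...,:2]@R; z=C[...,2]
    g=(abs(L[...,0]+12)<60)&(L[...,1]>80)&(L[...,1]<125)&(z>.03)&(z<.05)
    print(n,'stop top y',np.percentile(L[g][:,1],[2,50,98]),'z',np.median(z[g]))
    g=(abs(L[...,0]-83)<20)&(abs(L[...,1]+80)<40)&(z>.078)
    print('knob top rack xy',np.mean(L[g],0),L[g].min(0),L[g].max(0))
    g=(abs(L[...,0]+10)<50)&(L[...,1]<-50)&(z>.028)&(z<.05)
    print('fence y',np.percentile(L[g][:,1],[2,50,98]),np.median(z[g]))
E
```

```text
clock: 2.1
tool_pos: [0.4462, 0.1465, 0.1798]
orientation: [-180.0, -0.0, 178.0]
force: [0.0, -0.5, -0.3]
opening: 0.0698
gripper_force: 0.0
now [0.4462 0.1465 0.1798] [-1.7997e+02 -4.0000e-02  1.7797e+02] t 2.1
[ 447.   148.5   96.  -182.1] -> [-0.0008  0.0021  0.0838] 0.07 dist 0.084
[ 0.60423132 -0.11313248  0.008     ] [ 0.40075698 -0.07980382  0.008     ] [ 0.35951703 -0.32658359  0.008     ] 0.20618585206429946 0.250201901829212
yaw x -9.302320229049442 yaw y -9.487167877056853
centre [ 0.48187417 -0.21985803  0.008     ]
[ 0.5705702  -0.19002315  0.034     ]
[ 0.56677079 -0.2215778   0.034     ]
[ 0.56163162 -0.25345713  0.034     ]
[ 0.55695384 -0.28527273  0.034     ]
knob top [ 0.55026492 -0.31916325  0.086     ]
stop top inner ends [ 0.56653211 -0.12683881  0.038     ] [ 0.41261021 -0.10549225  0.038     ]Traceback (most recent call last):
  File "<stdin>", line 19, in <module>
    return _quantile_unchecked(
        a, q, axis, out, overwrite_input, method, keepdims, weights)
    return _ureduce(a,
                    func=_quantile_ureduce_func,
    ...<5 lines>...
                    overwrite_input=overwrite_input,
                    method=method)
    r = func(a, **kwargs)
    result = _quantile(arr,
                       quantiles=q,
    ...<2 lines>...
                       out=out,
                       weights=wgt)
    slices_having_nans = np.isnan(arr[-1, ...])
                                  ~~~^^^^^^^^^
IndexError: index -1 is out of bounds for axis 0 with size 0
```

```bash
python3 drive.py '[[[-0.2,0.4,10,0,0.07],[-0.2,0.4,15.6,0,0.07],[-0.2,0.4,16.8,0,0.07],[-0.2,0.4,16.8,0,0.07],[-0.2,0.4,16.8,0,0.03],[-0.2,0.4,16.8,0,0.03],[-0.2,0.4,16.8,0,0.03],[-0.2,0.4,16.8,0,0.03]]]'; python3 - <<'E'
from h import *
c=[.4819,-.2199]
for n in('top0.npz','scene0.npz'):
    s=load(n);C=cloud(s)-np.array([c[0],c[1],0]);a=np.radians(-9.4);R=np.array([[np.cos(a),-np.sin(a)],[np.sin(a),np.cos(a)]])
    L=C[...,:2]@R*1000; z=C[...,2]*1000
    def rep(lab,g):
        print(n,lab,np.percentile(L[g],[2,50,98],axis=0).round(1).tolist(),'z',np.median(z[g]).round(1),g.sum())
    rep('stop',(abs(L[...,0]+12)<60)&(L[...,1]>80)&(L[...,1]<125)&(z>30)&(z<50))
    rep('board',(abs(L[...,0])<130)&(abs(L[...,1])<140)&(z>4)&(z<14))
    rep('knob',(abs(L[...,0]-83)<25)&(abs(L[...,1]+80)<40)&(z>80))
    rep('fence',(abs(L[...,0]+20)<40)&(L[...,1]<-50)&(L[...,1]>-120)&(z>28)&(z<50))
    rep('teeth',(abs(L[...,0]-83)<15)&(L[...,1]>-50)&(L[...,1]<120)&(z>29)&(z<45))
s=snap('scene');save(s,'bar.png',(300,120,500,300),3.5)
E
```

```text
clock: 3.15
tool_pos: [0.4476, 0.1478, 0.0965]
orientation: [-179.9, 0.0, 178.0]
force: [0.9, -5.5, 3.7]
opening: 0.0433
gripper_force: 30.0
top0.npz stop [[-69.7, 101.6], [-12.8, 108.8], [45.6, 115.4]] z 38.4 258
top0.npz board [[-103.2, -119.4], [-14.7, 2.5], [99.9, 123.9]] z 8.6 5618
top0.npz knob [[71.7, -97.4], [83.9, -85.6], [95.8, -73.7]] z 86.4 90
top0.npz fence [[-58.1, -92.6], [-19.4, -85.9], [18.4, -80.4]] z 36.7 160
top0.npz teeth [[75.5, -43.4], [84.5, 52.8], [93.1, 113.1]] z 34.7 322
scene0.npz stop [[-68.5, 100.9], [-10.9, 112.4], [44.3, 117.0]] z 37.6 261
scene0.npz board [[-99.7, -98.2], [-5.6, 10.6], [105.0, 125.9]] z 7.8 2753
scene0.npz knob [[74.7, -98.5], [86.2, -83.0], [97.5, -73.9]] z 85.1 56
scene0.npz fence [[-58.8, -91.0], [-21.0, -82.1], [17.8, -77.6]] z 34.9 121
scene0.npz teeth [[75.8, -42.2], [85.2, 56.9], [93.9, 115.0]] z 33.9 261
```

View pics/bar.png

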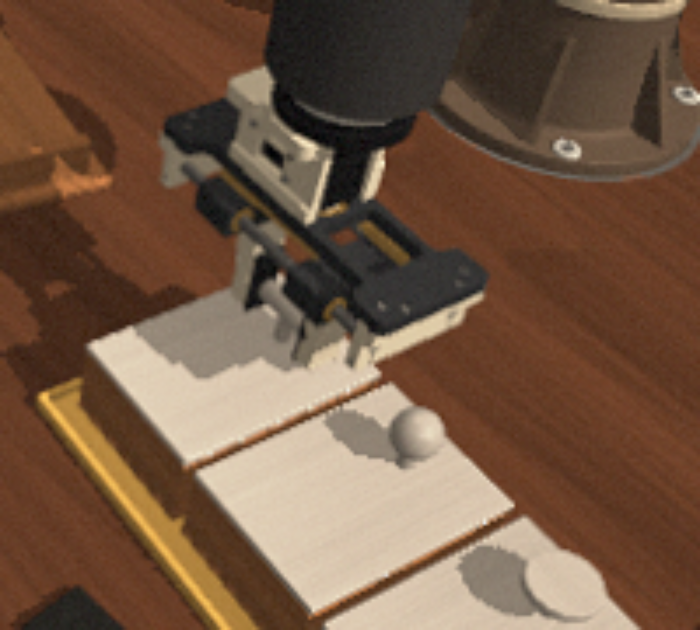

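The bar is held by its ends (opening 43.3 mm, as expected), and the neighbouring lids are clear. Next I swing it up along the arc.

Converted, -0.0637 m is -12.74, -0.0577 m is -11.54.

```bash
python3 drive.py '[[[-0.62,0,-1.9,0,0.03],[-1.38,0,-3.74,0,0.03],[-2.32,0,-5.5,0,0.03],[-3.4,0,-7.18,0,0.03],[-4.62,0,-8.74,0,0.03],[-5.96,0,-10.2,0,0.03],[-7.44,0,-11.54,0,0.03],[-9.02,0,-12.74,0,0.03]]]'
```

```text
clock: 4.2
tool_pos: [0.4916, 0.146, 0.1597]
orientation: [-179.9, -0.2, 177.9]
force: [-2.7, -5.0, -3.8]
opening: 0.0437
gripper_force: 30.0
```

```bash
python3 drive.py '[[[-1.68,0,-1.06,0,0.03],[-3.46,0,-1.98,0,0.03],[-5.32,0,-2.72,0,0.03],[-7.2,0,-3.32,0,0.03],[-11.12,0,-3.98,0,0.03],[-15.08,0,-3.96,0,0.03],[-18.22,0,-3.44,0,0.03],[-18.22,0,-3.44,0,0.03]]]'; python3 - <<'E'
from h import *
s=snap('top');save(s,'open.png',(110,190,290,310),4.2);np.savez('top1.npz',**s)
E
```

```text
clock: 5.2
tool_pos: [0.585, 0.1422, 0.1777]
orientation: [-179.9, 0.0, 177.9]
force: [-0.0, -8.1, 2.3]
opening: 0.0434
gripper_force: 30.0
```

View pics/open.png

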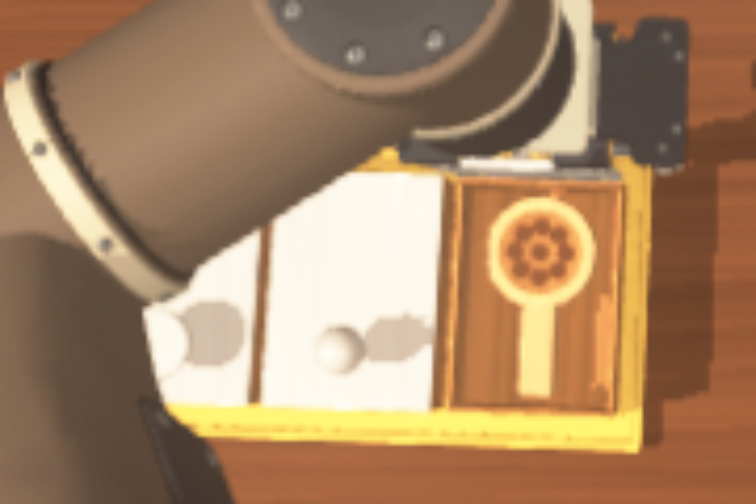

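The lid stands about upright. The mould lies in the box with its head at crop (541,251), its handle end at (535,395), and its carved face up.

Converted, 0.06 m is 12, -0.12 m is -24.

```bash
python3 drive.py '[[[0,0,0,0,0.07],[0,0,0,0,0.07],[0,0,-6,0,0.07],[0,0,-16,0,0.07],[0,0,-24,0,0.06],[0,0,-24,0,0.05],[12,0,-24,0,0.04],[24,0,-24,0,0.036]]]'; python3 - <<'E'
from h import *
s=load('top1.npz');C=cloud(s)
q=lambda x,y,h:plane(s,110+(x+.5)/4.2-.5,190+(y+.5)/4.2-.5,h)
print('head',q(541,251,.040),'L',q(487,251,.04),'R',q(596,251,.04),'top',q(541,197,.04))
print('handle end',q(535,397,.034),'at 305..: ',[q(x,340,.034) for x in(522,552)],[q(x,385,.034) for x in(519,551)])
print('box inner L/R at y=300',q(462,300,.056),q(616,300,.056))
print('ball',q(342,348,.086))
for p in((541,251),(537,340),(537,380),(500,380)):print(p,C[int(190+p[1]/4.2),int(110+p[0]/4.2)])
s=snap('top');np.savez('top2.npz',**s)
C=cloud(s);m=(C[...,2]>.12)&(C[...,2]<.215)&(C[...,0]>.45)&(C[...,0]<.65)&(C[...,1]>.05)&(C[...,1]<.24)
print('lid pts',m.sum(),np.percentile(C[m],[5,50,95],axis=0).round(3).tolist())
E
```

```text
clock: 6.25
tool_pos: [0.4625, 0.1482, 0.2957]
orientation: [-180.0, -0.1, 177.9]
force: [-0.4, 1.3, 1.4]
opening: 0.0378
gripper_force: 0.0
head [0.50948696 0.14462749 0.04      ] L [0.50972811 0.17883558 0.04      ] R [0.50924645 0.10978163 0.04      ] top [0.5437387  0.14488152 0.04      ]
handle end [0.41817107 0.1483135  0.034     ] at 305..:  [array([0.45375841, 0.15683083, 0.034     ]), array([0.45362634, 0.13785742, 0.034     ])] [array([0.42569489, 0.15846002, 0.034     ]), array([0.4255546 , 0.13829168, 0.034     ])]
box inner L/R at y=300 [0.47860991 0.19193783 0.056     ] [0.47794205 0.09605649 0.056     ]
ball [0.44960157 0.25967178 0.086     ]
(541, 251) [0.51031209 0.14538564 0.04376641]
(537, 340) [0.45518976 0.14829641 0.03708491]
(537, 380) [0.42903292 0.14810364 0.0368561 ]
(500, 380) [0.42882931 0.17173457 0.01656123]
lid pts 311 [[0.547, 0.098, 0.146], [0.553, 0.142, 0.176], [0.583, 0.184, 0.205]]
```

```bash
python3 to.py 456 143.2 120 177.5 456 143.2 38 177.5
```

```text
now [0.4563 0.1466 0.2961] [ 1.7992e+02 -1.5000e-01  1.7785e+02] t 6.3
[456.  143.2 120.  177.5] -> [-0.0003 -0.0037  0.1761] 0.35 dist 0.176
[456.  143.2  38.  177.5] -> [-0.0005 -0.0038  0.2581] 0.35 dist 0.258
```

Converted, 0.12 m is 24, 0.176 m is 35.2.

```bash
python3 drive.py '[[[0,-0.7,12,0,0.036],[0,-0.7,24,0,0.036],[0,-0.7,35.2,0,0.036],[0,-0.7,35.2,0,0.036],[0,-0.7,35.2,0,0.036]]]';python3 to.py 456 143.2 38 177.5
```

```text
clock: 6.92
tool_pos: [0.4647, 0.1452, 0.1225]
orientation: [180.0, 0.1, 178.0]
force: [-0.4, 0.2, 1.1]
opening: 0.0358
gripper_force: 0.0
now [0.4647 0.1452 0.1225] [1.7996e+02 9.0000e-02 1.7796e+02] t 6.925
[456.  143.2  38.  177.5] -> [ 0.0088 -0.0024  0.0845] 0.46 dist 0.085
```

Converted, 0.008 m is 1.6, -0.002 m is -0.4, 0.4 degrees is 0.2.

```bash
python3 drive.py '[[[1.6,-0.4,4,0.2,0.036],[1.6,-0.4,8.4,0.2,0.036],[1.6,-0.4,8.4,0.2,0.036],[1.6,-0.4,8.4,0.2,0.036]]]';python3 to.py 456 143.2 38 177.5
```

```text
clock: 7.42
tool_pos: [0.4568, 0.1437, 0.0809]
orientation: [179.9, 0.1, 177.5]
force: [0.6, -0.4, -0.9]
opening: 0.036
gripper_force: 0.0
now [0.4568 0.1437 0.0809] [1.7989e+02 1.5000e-01 1.7754e+02] t 7.425
[456.  143.2  38.  177.5] -> [ 0.0009 -0.0006  0.0429] 0.04 dist 0.043
```

```bash
python3 drive.py '[[[0,-0.1,3,0,0.036],[0,-0.1,6,0,0.036],[0,-0.1,8.6,0,0.036],[0,-0.1,8.6,0,0.036],[0,-0.1,8.6,0,0.036]]]'; python3 -c "
from h import *
o=ctrl.get_obs();print(o['force'],o['moment'])"
```

```text
clock: 8.05
tool_pos: [0.4558, 0.1424, 0.0364]
orientation: [180.0, 0.0, 177.5]
force: [0.7, -0.2, 0.8]
opening: 0.0359
gripper_force: 0.0
[ 0.68793095 -0.24652398  0.75416285] [-0.04702699  0.00330744 -0.05143906]
```

Converted, -0.13 m is -26, -0.09 m is -18.

```bash
python3 drive.py '[[[0,0,0,0,0.01],[0,0,0,0,0.01],[0,0,0,0,0.01],[0,0,0,0,0.01],[0,0,-4,0,0.01],[0,0,-10,0,0.01],[1,0,-18,0,0.01],[4,0,-26,0,0.01]]]'; python3 - <<'E'
from h import *
s=snap('scene');save(s,'lift.png',(220,60,500,270),2.8);np.savez('sc2.npz',**s)
E
```

```text
clock: 9.05
tool_pos: [0.435, 0.1426, 0.1664]
orientation: [-179.9, -0.1, 177.5]
force: [-0.7, -0.1, -2.1]
opening: 0.022
gripper_force: 29.5
```

View pics/lift.png

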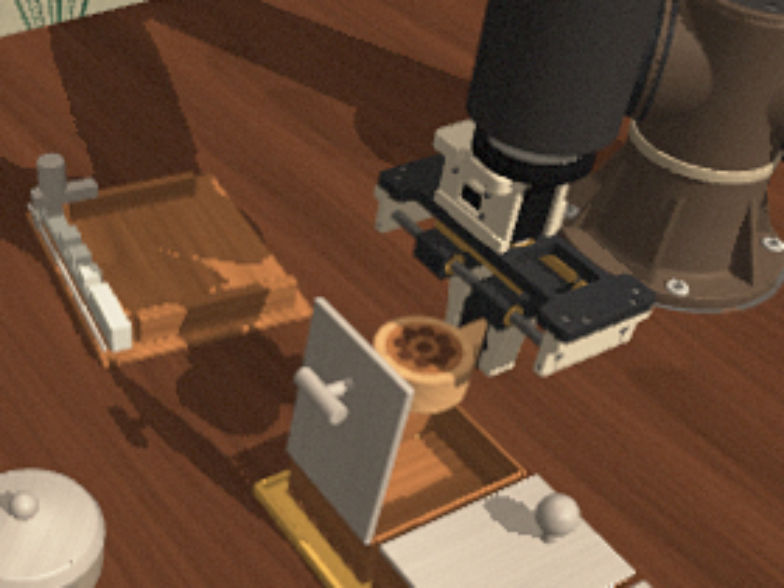

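The mould is held level by its handle (opening 22 mm), carved face up, and the lid stands upright. Next is the rack.

```bash
python3 to.py 456.8 -152.5 150 170.6; python3 drive.py '[[[0,-12,0,1,0.01],[0,-24,0,2,0.01],[-2,-36,0,3.5,0.01],[-4,-48,0,3.5,0.01],[-6.8,-58.8,3.2,3.5,0.01],[-6.8,-58.8,3.2,3.5,0.01],[-6.8,-58.8,3.2,3.5,0.01],[-6.8,-58.8,3.2,3.5,0.01]]]';python3 to.py 456.8 -152.5 60 170.6
```

```text
now [0.4354 0.1433 0.1714] [179.85   0.22 177.52] t 9.1
[ 456.8 -152.5  150.   170.6] -> [-0.0341 -0.2947  0.0208] 6.92 dist 0.297
clock: 10.1
tool_pos: [0.4567, -0.1512, 0.15]
orientation: [180.0, 0.0, 170.6]
force: [0.9, 0.0, -1.2]
opening: 0.0215
gripper_force: 29.9
now [ 0.4567 -0.1512  0.15  ] [179.99   0.   170.59] t 10.1
[ 456.8 -152.5   60.   170.6] -> [-0.0004 -0.0013  0.09  ] -0.01 dist 0.09
```

Units first: shifts go in units of 5 mm and turns go in units of 2 degrees. So 0.05 m is 10, 0.084 m is 16.8.

```bash
python3 drive.py '[[[0,-0.26,10,0,0.01],[0,-0.26,16.8,0,0.01],[0,-0.26,16.8,0,0.01],[0,-0.26,16.8,0,0.01]]]';python3 to.py 456.8 -152.5 35.5 170.6; python3 - <<'E'
from h import *
s=snap('scene');save(s,'place.png',(220,90,400,230),4.2);np.savez('sc3.npz',**s)
C=cloud(s)-np.array([.4833,-.2192,0]);a=np.radians(-9.4);R=np.array([[np.cos(a),-np.sin(a)],[np.sin(a),np.cos(a)]])
L=C[...,:2]@R*1000;z=C[...,2]*1000
for lab,g in(('stop',(abs(L[...,0]+12)<60)&(L[...,1]>95)&(L[...,1]<125)&(z>30)&(z<45)),('head',(abs(L[...,0]-15)<45)&(abs(L[...,1]-62)<45)&(z>60)&(z<76))):
    print(lab,np.percentile(L[g],[2,50,98],axis=0).round(1).tolist(),np.median(z[g]).round(1),g.sum())
E
```

```text
clock: 10.6
tool_pos: [0.4577, -0.1527, 0.0672]
orientation: [180.0, 0.1, 170.6]
force: [-0.2, -0.5, -0.7]
opening: 0.0219
gripper_force: 29.9
now [ 0.4577 -0.1527  0.0672] [1.8000e+02 9.0000e-02 1.7063e+02] t 10.6
[ 456.8 -152.5   35.5  170.6] -> [0.001  0.0001 0.0317] 0.03 dist 0.032
stop [[-69.4, 97.8], [-11.0, 111.3], [45.4, 115.6]] 37.9 265
head [[-26.6, 34.7], [19.0, 69.8], [51.5, 96.5]] 70.0 459
```

View pics/place.png

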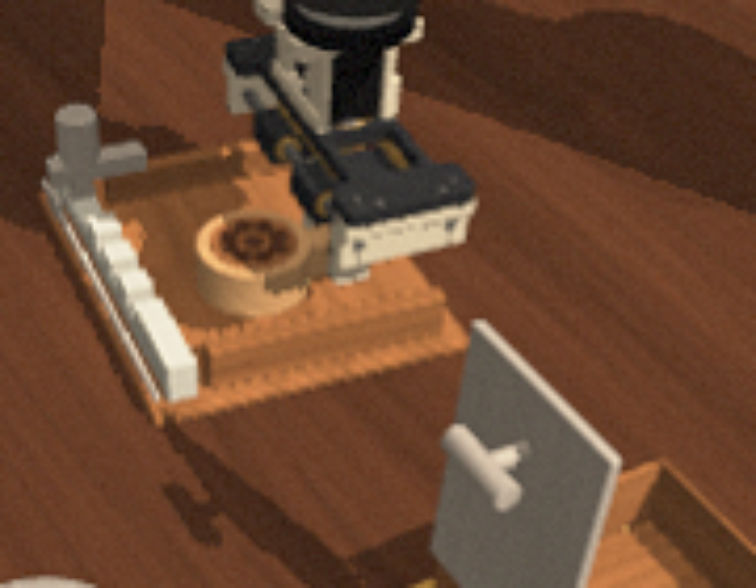

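The head is above the bay, about 3 mm inside the stop face by the same camera (head edge 96.5, stop face about 99). Lowering it now.

Converted, 0.031 m is 6.2, 0.028 m is 5.6.

```bash
python3 drive.py '[[[0.2,-0.1,2.4,0,0.01],[0.2,-0.1,4.4,0,0.01],[0.2,-0.1,5.6,0,0.01],[0.2,-0.1,6.2,0,0.01],[0.2,-0.1,6.2,0,0.01],[0.2,-0.1,6.2,0,0.01]]]'; python3 to.py 456.8 -152.5 34.5 170.6
```

```text
clock: 11.4
tool_pos: [0.4556, -0.1537, 0.0349]
orientation: [180.0, 0.0, 170.5]
force: [0.2, -0.0, -1.4]
opening: 0.0218
gripper_force: 30.0
now [ 0.4556 -0.1537  0.0349] [1.8000e+02 1.0000e-02 1.7051e+02] t 11.4
[ 456.8 -152.5   34.5  170.6] -> [-0.0009  0.0014  0.0004] -0.09 dist 0.002
```

Converted, 0.002 m is 0.4, 0.001 m is 0.2.

```bash
python3 drive.py '[[[0,0.16,0.2,0,0.01],[0,0.16,0.2,0,0.01],[0,0.16,0.4,0,0.01],[0,0.16,0.4,0,0.01]]]'
```

```text
clock: 11.9
tool_pos: [0.4558, -0.1531, 0.0342]
orientation: [-180.0, 0.0, 170.5]
force: [-5.7, 0.6, 18.7]
opening: 0.0219
gripper_force: 30.0
```

Contact is made (18.7 N). Releasing with a small opening, then backing up.

Converted, -0.13 m is -26, -0.11 m is -22.

```bash
python3 drive.py '[[[0,0,-0.2,0,0.01],[0,0,-0.2,0,0.028],[0,0,-0.2,0,0.028],[0,0,-0.2,0,0.028],[0,0,-4,0,0.03],[0,0,-12,0,0.04],[0,0,-22,0,0.06],[0,0,-26,0,0.06]]]'; python3 - <<'E'
from h import *
for n in ('scene','top'):
    s=snap(n);np.savez(n+'4.npz',**s)
    C=cloud(s)-np.array([.4833,-.2192,0]);a=np.radians(-9.4);R=np.array([[np.cos(a),-np.sin(a)],[np.sin(a),np.cos(a)]])
    L=C[...,:2]@R*1000;z=C[...,2]*1000
    for lab,g in(('stop',(abs(L[...,0]+12)<60)&(L[...,1]>97)&(L[...,1]<125)&(z>30)&(z<45)),('head',(abs(L[...,0]-15)<50)&(L[...,1]>15)&(L[...,1]<97)&(z>30)&(z<45)),('knob',(abs(L[...,0]-83)<25)&(abs(L[...,1]+80)<40)&(z>80)&(z<95)),('teeth',(abs(L[...,0]-83)<15)&(L[...,1]>-50)&(L[...,1]<120)&(z>29)&(z<45))):
        if g.sum():print(n,lab,np.percentile(L[g],[2,50,98],axis=0).round(1).tolist(),np.median(z[g]).round(1),g.sum())
    kc=cv2.findContours(((abs(L[...,0]-83)<25)&(abs(L[...,1]+80)<40)&(z>82)&(z<95)).astype(np.uint8),0,2)[0]
    if n=='top': save(s,'placed.png',(315,190,435,310),5)
E
```

```text
clock: 12.9
tool_pos: [0.4568, -0.1529, 0.1657]
orientation: [180.0, 0.2, 170.5]
force: [1.8, 0.6, -0.9]
opening: 0.0541
gripper_force: 0.0
scene stop [[-69.4, 99.8], [-10.9, 111.3], [45.6, 116.2]] 37.8 262
scene head [[-30.9, 32.6], [17.4, 67.9], [49.4, 94.8]] 38.8 401
scene knob [[72.6, -98.8], [84.8, -84.8], [96.7, -74.1]] 85.0 57
scene teeth [[74.6, -41.3], [84.0, 56.6], [92.5, 113.9]] 33.8 255
top stop [[23.7, 101.0], [35.3, 108.4], [46.5, 114.3]] 38.7 53
top head [[29.4, 42.3], [40.5, 68.6], [50.1, 91.4]] 38.8 108
top knob [[72.0, -98.4], [82.6, -86.8], [95.0, -74.6]] 86.3 90
top teeth [[74.3, -43.3], [83.3, 51.6], [92.0, 112.1]] 34.6 321
```

View pics/placed.png

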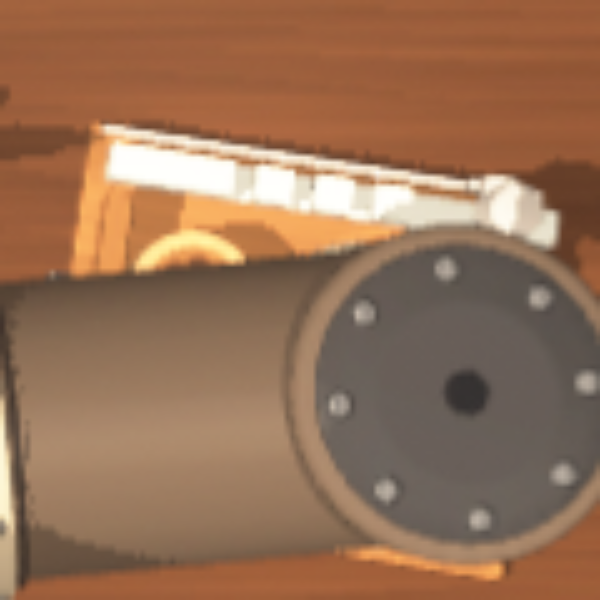

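The top view shows the head beside the stop (crop 190,255), and the clouds give a gap of about 5 mm. The knob top is at crop (510,205). Knob in the world is about (0.5516, -0.318), so slide is about 8 mm.

```bash
python3 to.py 551.6 -318 150 170.6; python3 drive.py '[[[-10,10,0,0,0.06],[-16,20,0,0,0.06],[-24,29.4,2,0,0.06],[-24,29.4,3.2,0,0.06],[-24,29.4,3.2,0,0.06],[-24,29.4,3.2,0,0.06]]]'; python3 to.py 551.6 -318 82 170.6
```

```text
now [ 0.4571 -0.1529  0.1653] [179.95   0.28 170.54] t 13.0
[ 551.6 -318.   150.   170.6] -> [-0.1203 -0.1473  0.0158] -0.06 dist 0.191
clock: 13.75
tool_pos: [0.5973, -0.0285, 0.1465]
orientation: [-180.0, -0.1, 170.5]
force: [0.1, -0.3, -0.1]
opening: 0.0599
gripper_force: 0.0
now [ 0.5973 -0.0285  0.1465] [-1.7998e+02 -6.0000e-02  1.7048e+02] t 13.75
[ 551.6 -318.    82.   170.6] -> [-0.0029 -0.2931  0.0647] -0.12 dist 0.3
```

I guessed the y sign wrong there. The tool was high and clear of everything, so I go back the right way.

Converted, -0.293 m is -58.6, -0.24 m is -48.

```bash
python3 drive.py '[[[-0.6,-12,0,0,0.06],[-0.6,-24,0,0,0.06],[-0.6,-36,0,0,0.06],[-0.6,-48,0,0,0.06],[-0.6,-58.6,0,0,0.06],[-0.6,-58.6,2,0,0.06],[-0.6,-58.6,2,0,0.06],[-0.6,-58.6,2,0,0.06]]]'; python3 to.py 551.6 -318 82 170.6
```

```text
clock: 14.75
tool_pos: [0.5529, -0.3166, 0.1374]
orientation: [-180.0, 0.0, 170.6]
force: [-0.8, 0.4, 0.6]
opening: 0.0602
gripper_force: 0.0
now [ 0.5529 -0.3166  0.1374] [-1.8000e+02  3.0000e-02  1.7056e+02] t 14.75
[ 551.6 -318.    82.   170.6] -> [ 0.001  -0.0016  0.0554] -0.04 dist 0.055
```

```bash
python3 drive.py '[[[0.2,-0.2,6,0,0.06],[0.2,-0.2,10,0,0.06],[0.2,-0.2,11,0,0.06],[0.2,-0.2,11,0,0.06],[0.2,-0.2,11,0,0.02],[0.2,-0.2,11,0,0.02],[0.2,-0.2,11,0,0.02],[0.2,-0.2,11,0,0.02]]]'; python3 - <<'E'
from h import *
o=ctrl.get_obs();print(o['tool_pos'],o['force'])
E
```

```text
clock: 15.75
tool_pos: [0.5519, -0.3182, 0.0822]
orientation: [-180.0, 0.0, 170.5]
force: [-0.6, 0.6, 1.0]
opening: 0.0271
gripper_force: 30.0
[ 0.55187147 -0.31820145  0.08220097] [-0.62816419  0.61341645  1.01573638]
```

```bash
python3 drive.py '[[[0,2,0,0,0.02],[0,4,0,0,0.02],[0,5.6,0,0,0.02],[0,5.6,0,0,0.02]]]'; python3 drive.py '[[[0,0.2,0,0,0.02],[0,0.4,0,0,0.02],[0,0.4,0,0,0.02]]]';  python3 drive.py '[[[0,0.2,0,0,0.02],[0,0.4,0,0,0.02],[0,0.4,0,0,0.02]]]'
```

```text
clock: 16.25
tool_pos: [0.5567, -0.2894, 0.0821]
orientation: [180.0, 0.0, 170.6]
force: [0.0, 0.6, 4.3]
opening: 0.0277
gripper_force: 30.0
clock: 16.62
tool_pos: [0.5568, -0.2886, 0.0821]
orientation: [-180.0, 0.0, 170.5]
force: [0.9, 0.6, 5.3]
opening: 0.0274
gripper_force: 30.0
clock: 17.0
tool_pos: [0.5572, -0.2867, 0.0821]
orientation: [-180.0, 0.0, 170.5]
force: [0.5, 0.1, 5.0]
opening: 0.0272
gripper_force: 30.0
```

```bash
for i in 1 2 3; do :; done; python3 drive.py '[[[0,0.2,0,0,0.02],[0,0.2,0,0,0.02]]]'; python3 drive.py '[[[0,0.2,0,0,0.02],[0,0.2,0,0,0.02]]]'; python3 drive.py '[[[0,0.2,0,0,0.02],[0,0.2,0,0,0.02]]]'
```

```text
clock: 17.25
tool_pos: [0.5573, -0.2858, 0.0821]
orientation: [-180.0, 0.0, 170.5]
force: [-0.1, -0.1, 5.3]
opening: 0.0274
gripper_force: 30.0
clock: 17.5
tool_pos: [0.5575, -0.2849, 0.0821]
orientation: [-180.0, 0.0, 170.5]
force: [-0.4, -1.1, 5.1]
opening: 0.0276
gripper_force: 30.0
clock: 17.75
tool_pos: [0.5575, -0.2847, 0.0821]
orientation: [-179.9, 0.0, 170.5]
force: [-1.3, -7.0, 4.2]
opening: 0.0276
gripper_force: 30.0
```

Tooth-side contact is at (0.5575, -0.2848), which is slide 41.5 mm and matches the camera. The right notch is 62.5 mm further, at TCP (0.5677, -0.2231).

Converted, 0.0617 m is 12.34, -0.015 m is -3.

```bash
python3 drive.py '[[[0,-0.2,-1,0,0.02],[0,-0.2,-3,0,0.02],[0,-0.2,-5.2,0,0.02],[0,-0.2,-5.2,0,0.02],[0,4,-5.2,0,0.02],[0,8.4,-5.2,0,0.02],[0,12.34,-5.2,0,0.02],[0,12.34,-5.2,0,0.02]]]'; python3 drive.py '[[[0,0,0,0,0.02],[0,0,0,0,0.02]]]'; python3 to.py 567.7 -223.1 82 170.6
```

```text
clock: 18.75
tool_pos: [0.568, -0.2203, 0.1078]
orientation: [180.0, -0.0, 170.6]
force: [2.4, 0.8, -1.9]
opening: 0.0271
gripper_force: 30.0
clock: 19.0
tool_pos: [0.5676, -0.2226, 0.1078]
orientation: [180.0, -0.0, 170.5]
force: [2.2, -0.4, -2.3]
opening: 0.0275
gripper_force: 30.0
now [ 0.5676 -0.2226  0.1078] [179.99  -0.   170.51] t 19.0
[ 567.7 -223.1   82.   170.6] -> [-0.0001 -0.0004  0.0258] -0.09 dist 0.026
```

```bash
python3 drive.py '[[[0,-0.08,1.6,0,0.02],[0,-0.08,2.6,0,0.02],[0,-0.08,3.2,0,0.02],[0,-0.08,3.2,0,0.02]]]'; python3 drive.py '[[[0,0,0.6,0,0.02],[0,0,1,0,0.02],[0,0,1,0,0.02]]]'
```

```text
clock: 19.5
tool_pos: [0.5675, -0.2233, 0.0915]
orientation: [-180.0, -0.0, 170.5]
force: [2.7, -0.7, -2.0]
opening: 0.0274
gripper_force: 30.0
clock: 19.88
tool_pos: [0.5675, -0.2231, 0.0867]
orientation: [-180.0, -0.0, 170.5]
force: [2.5, -1.1, -1.5]
opening: 0.0272
gripper_force: 30.0
```

Converted, 0.0045 m is 0.9, 0.004 m is 0.8.

```bash
python3 drive.py '[[[0,0,0.4,0,0.02],[0,0,0.8,0,0.02],[0,0,0.9,0,0.02],[0,0,0.9,0,0.02]]]'; python3 drive.py '[[[0,0,0,0,0.055],[0,0,0,0,0.055],[0,0,0,0,0.055],[0,0,0,0,0.055],[0,0,-6,0,0.055],[0,0,-16,0,0.055],[0,0,-26,0,0.055]]]'; python3 drive.py '[[[12,-10,-6,0,0.055],[22,-20,-6,0,0.055],[30,-32,-6,0,0.055],[30,-44,-6,0,0.055],[30,-54,-6,0,0.055],[30,-54,-6,0,0.055],[30,-54,-6,0,0.055]]]'; python3 - <<'E'
from h import *
for n in ('scene','top'):
    s=snap(n);np.savez(n+'5.npz',**s)
    C=cloud(s)-np.array([.4833,-.2192,0]);a=np.radians(-9.4);R=np.array([[np.cos(a),-np.sin(a)],[np.sin(a),np.cos(a)]])
    L=C[...,:2]@R*1000;z=C[...,2]*1000
    for lab,g in(('stop',(abs(L[...,0]+12)<60)&(L[...,1]>97)&(L[...,1]<125)&(z>30)&(z<45)),('head',(abs(L[...,0]-15)<50)&(L[...,1]>22)&(L[...,1]<97)&(z>34)&(z<45)),('knob',(abs(L[...,0]-83)<25)&(abs(L[...,1]-10)<40)&(z>78)&(z<105)),('fence',(abs(L[...,0]+20)<40)&(L[...,1]<21)&(L[...,1]>-20)&(z>28)&(z<50))):
        if g.sum():print(n,lab,np.percentile(L[g],[2,50,98],axis=0).round(1).tolist(),np.median(z[g]).round(1),g.sum())
a=cv2.resize(load('scene5.npz')['frame'][90:210,215:345,::-1],None,fx=3,fy=3);b=cv2.resize(load('top5.npz')['frame'][190:310,315:445,::-1],None,fx=3,fy=3)
cv2.imwrite('pics/final.png',np.hstack([a,b]))
E
```

```text
clock: 20.38
tool_pos: [0.5676, -0.223, 0.0823]
orientation: [180.0, -0.0, 170.5]
force: [2.0, -2.0, -2.1]
opening: 0.0274
gripper_force: 30.0
clock: 21.25
tool_pos: [0.5672, -0.223, 0.2136]
orientation: [-180.0, -0.1, 170.5]
force: [0.9, -0.6, -0.3]
opening: 0.0549
gripper_force: 0.0
clock: 22.12
tool_pos: [0.3744, -0.4653, 0.2417]
orientation: [180.0, -0.1, 170.4]
force: [0.0, 0.2, -1.0]
opening: 0.0551
gripper_force: 0.0
scene stop [[-69.0, 101.2], [-10.7, 111.5], [45.6, 115.8]] 37.9 262
scene head [[-15.8, 33.2], [19.2, 67.3], [48.8, 94.7]] 38.8 357
scene knob [[72.1, 1.1], [85.1, 15.6], [97.1, 24.8]] 84.1 70
scene fence [[-58.1, 6.3], [-20.3, 16.1], [16.6, 19.9]] 34.7 137
top stop [[-69.7, 100.8], [-12.5, 107.9], [45.2, 114.4]] 38.5 251
top head [[-19.3, 30.8], [16.1, 62.1], [47.9, 93.3]] 39.0 544
top knob [[70.6, -1.2], [83.1, 11.8], [96.0, 24.2]] 86.0 96
top fence [[-58.6, 5.3], [-21.2, 12.1], [17.7, 17.3]] 37.2 154
```

View pics/final.png

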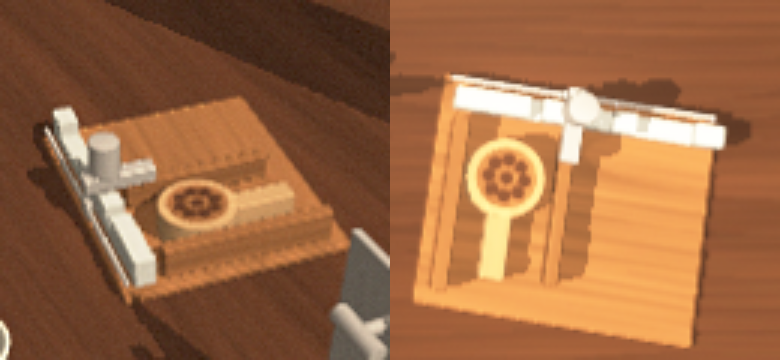

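Final views: the mould lies flat along the stop with its carved face up, the handle parallel to the stop edge. The keeper's knob (right view 583,105) is at rack y of about 11 mm and at its fully-down height. The fence is clear of the head, so I'm handing in.

```bash
python3 -c "
from plant import ctrl
print(ctrl.close_job())"
```

```text
the job is handed in; nothing more can be done
None
```

The job is handed in at about 22 s: the T-bar box is open, the mould lies carved face up along the end stop (about 4 mm gap), and the keeper is fully down in the 84 mm notch; I did not touch the other lids, bowl, ramekins or tong.

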